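Seat a lens cell in the vee of a cementing jig and swing the clamp arm shut

TASK

The lens in the cell on the cementing jig is freshly glued, so do not grip the cell, pick it up or tip it: with the fingertips push it gently, flat along the jig plate, until it sits home against both faces of the vee block. Then push the open clamp arm, which has a thumb plate at its end, all the way round to its stop, so that its sprung plunger holds the cell in the vee, and withdraw. Leave the loupe, the spare lens cell and the tweezers beside the jig where they are.

Things in the scene. Friction and masses are not known exactly. Their poses are not given: they have to be found in the camera images.
- jig: Fixed jig: a grey anodised plate 200 (its x) x 160 (its y) x 10 mm flat on the bench, carrying a steel vee block, a rest block and a dark swinging clamp arm. Origin: centre of the plate's underside; z up. The rest block, 14 x 14 mm and 20 mm high over the plate, stands at x 32, y 47 mm: there the shut arm stops. From x -100 to 0 mm the plate is bare but for the open arm
- vee_seat (a point): On the plate's top (10 mm above the bench): where the centre of the cell's underside is when the cell touches both vee faces, jig x 45, y 0 mm; axes as the jig's. The vee block is 14 mm high over the plate and fills jig x 48 to 85, y -34 to 34 mm; its two upright faces form a 90 degree vee, mouth 40 mm wide, that opens to the jig's -x (push to +x to seat)
- cell: The lens cell to be pushed: a loose round black fluted ring on a light base, 32 mm in diameter from 3 to 19 mm height (0.3 mm less below), 24 mm tall overall, about 60 g, standing on the jig plate 8 to 13 cm from its seat in the vee; the only cell on the plate. Origin: centre of its underside; z up
- clamp_pivot (a point): The clamp arm's upright hinge axis, on the plate's top, at jig x 15, y -62 mm; axes as the jig's. The arm is a bar 12 mm wide, 3 to 16 mm above the plate, that reaches 113 mm from this axis; a sprung brass plunger sticks out of its closing side 62 mm from the axis, its tip 18 mm from the bar's centre line
- clamp_arm (a joint): Angle of the clamp arm, rad: 0 = shut against its stop, lying along the jig's +y; grows as it opens, anticlockwise from above, to 1.75; at 1.57 it points along the jig's -x. The hinge is stiff (0.4 N m) and stays where it is left; in the last 0.07 rad the plunger meets a seated cell and is pressed in up to 4 mm (about 4 N)
- thumb_plate (a point): Middle of the back (pushing) face of the arm's upright thumb plate, 28 mm wide, from 3 to 37 mm above the jig plate, at the arm's end: centred 99 mm from the hinge, its back face 6 mm behind the bar's centre line. The point is 24 mm above the jig plate. Own x axis: the way to push to shut the arm; y axis: along the arm, away from the hinge
- plunger: The brass plunger in the clamp arm, 7 mm in diameter, 10 mm above the plate; moves with the arm. Its x axis points out towards the cell
- loupe: Bystander: black flared loupe, 41 mm in diameter, 36 mm tall, standing on the bench beyond the vee block. Origin: centre of its underside
- spare_cell: Bystander: another lens cell, 30 mm in diameter, 16 mm tall, standing on the bench (not on the jig) beyond the vee block. Origin: centre of its underside
- tweezers: Bystander: steel tweezers 122 mm long, 8 mm high, lying on the bench beside the jig plate's end that is away from the vee. Origin: centre of its underside
Not all that is in view belongs to the job. Leave any blue or red look-alike of the cell alone.

How it is judged:
On the way:
1. the cell sits home in the vee while the clamp arm is still open (horizontal distance between cell and vee_seat below 0.005 m and value of joint clamp_arm above 0.5 rad), for 0.2 s.
At the end, for the whole second after the job is handed in: the cell stands upright on the jig plate, at rest, within 3 mm of its seat in the vee; the clamp arm is shut to within 0.04 rad of its stop and its plunger presses on the cell with more than 1 N (horizontal distance between cell and vee_seat below 0.003 m and height (world z) of cell below 0.013 m and angle between cell's own z axis and vertical below 0.08 rad and value of joint clamp_arm below 0.04 rad and contact force between plunger and cell above 1 N and linear speed of cell below 0.01 m/s); the robot touches nothing.
It fails at once if the cell is lifted off the jig plate (height (world z) of cell above 0.016 m).
It fails at once if the cell is tipped (angle between cell's own z axis and vertical above 0.25 rad).
It fails at once if the cell is pushed off the jig plate (height (world z) of cell below 0.005 m).
It fails at once if the loupe, the spare lens cell or the tweezers are disturbed (moved over 20 mm) (distance of any of loupe, spare_cell, tweezers from where it was at the start of the episode above 0.02 m).
It fails at once if the fingers grip the cell or press on it hard (over 30 N) (contact force between the fingers and cell above 30 N).
It also fails if it takes over 54 s, if anything falls off the work surface, if the arm or the gripper's body presses on something with over 40 N, if the wrist force passes 120 N, or if a joint passes its speed limit or range.

ROBOT

A 6-joint arm with a two-finger parallel gripper is mounted at the origin on a cart in front of the work surface, level with it; the furniture and walls round the work are solid. World frame = base frame: x ahead of the robot, y to its left, z up, the work surface at z = 0. Lengths are in m, angles in rad, forces in N, time in s.
With the tool pointing down it reaches from about 0.3 to 0.75 m from the base axis. Payload 8.5 kg.
Tool frame: the origin (TCP) lies midway between the tips of the shut fingers; the grasp point (between the pads) lies 19 mm behind it; z points along the fingers, y is the line along which they close (so a half turn about z gives the same grasp; the last joint's range is limited). The gripper opens to 85 mm and grips with 20 to 120 N. Pads are 22 mm wide; open, the fingers measure 114 mm over their backs; the gripper's body (76 mm by 85 mm) begins 54 mm behind the grasp point. The pads swing forward as they close: fully open they stand 13 mm farther back than shut.
Start: joints at [-1.329, 0.381, 1.297, -0, 1.464, -0.215], TCP at [0.243, -0.494, 0.231] pointing down, gripper open.
Joint ranges: [-3.11, 3.11], [-0.89, 2.33], [0.22, 2.48], [-1.42, 4.56], [0.17, 2.85], [-2.88, 2.88]. Speed limits (rad/s): [2.39, 2.39, 3.14, 3.14, 3.14, 3.14].

INTERFACE

Orientations are given as a rotation vector (axis times angle).
In Python, from bench import status, viewer, ctrl gives the robot as it stands.
- The arm moves only by the tool servo_tool, never from a script. Its argument "motion" is a list that holds one entry, the list of rows, each a list of 6 numbers: the shift along the tool's x, y, z as a fraction of full scale, then the turn, a rotation vector about the tool's x, y, z as a fraction of full scale. In form: [[[tx, ty, tz, rx, ry, rz], ...]]. A call has 1 to 20 rows; each row shifts and turns the commanded pose from where the row before left it, along the tool's axes as they then stand; what a row does not reach is not made up. Full scale, the value 1, is 5 cm for a shift and 4 degrees for a turn. A row lasts 1/10 s, in which the tool goes at most 50 mm and 8.59 degrees, less where a joint would pass 70% of its speed; a pose out of reach is approached as far as the arm can. A call with a number of a shift or a turn outside -1 to 1 is refused whole. A call with a gripper value outside its range is refused whole. "claw" is the opening, from 0 (shut) to 1 (fully open), set as the call begins (left out, the last holds). The fingers move at their own pace and stop on an object; "force" is the grip in N (left out, the last holds). Time passes only in rows, so rows that do not move let the fingers close. It gives the time, the measured TCP pose, the force, the opening and the grip force at its end, in the units of the state.
- status.get_obs(): the state, without advancing time (a new reading comes with each control period).
- viewer.camera(name): name is "scene" or "top"; returns a dict with "frame" (480x640x3 uint8, red, green, blue), "K" (3x3 intrinsics, pixels), "cam_to_world" (4x4, takes a point from camera to world coordinates). Camera axes: x right, y up, looking along -z (the intrinsics and any distortion apply to the point x, -y, -z); pixel columns grow to the right and rows downward; lengths in m; the calibration is good to about 2 mm. A picture is of the moment at which its call begins. There is no depth.
- ctrl.close_job(): hands the job in; it is judged then, once.
The state is a dict: "time_s": time; "q": joint angles; "joint_vel": joint speeds; "joint_torque": joint torques, N m; "position": TCP position; "tool_rot": TCP orientation; "ft_force": force on the tool from outside, world axes, zero at the start; "wrist_torque": the same for the moment, N m; "grip_width": opening from 0.0 (shut) to 1.0 (fully open); "grip_force": force on a finger pad.
Only numpy, scipy, OpenCV 4.12 (cv2) and the standard library are available. Lean on these libraries where they do the work, as an engineer would, in place of code of your own. Each camera call takes 0.05 s, during which the arm holds its last target. There are 200 camera calls.

## Working session

There is one attempt and no reset: what is moved stays moved. The work goes in short steps, Python scripts to look and compute and a tool call to move; the robot and the scene stay as the last step left them, time stands still between calls to the robot, and variables do not carry over. Pictures are saved under pics/ and viewed, at most 10 in all, crops included, and the job is handed in when it is done.

Besides the shell and the picture viewer there is one more tool, called after "Emit:" as name(argument=value, ...), one argument or row to a line, values as JSON. servo_tool: Moves the arm, as the interface text tells. Shift numbers are shares of 5 cm and turn numbers shares of 4 degrees, none past 1 either way. Its arguments: {"type":"object","properties":{"motion":{"type":"array"},"claw":{"type":"number"},"force":{"type":"number"}},"required":["motion"]}

```bash
mkdir -p pics; cat > h.py <<'E'
import numpy as np, cv2
from bench import status, viewer, ctrl
def snap(n,f):
    c=viewer.camera(n); cv2.imwrite('pics/'+f+'.png',c['frame'][...,::-1]); np.savez('pics/'+f+'.npz',K=c['K'],T=c['cam_to_world'])
    return c
def load(f):
    d=np.load('pics/'+f+'.npz'); return d['K'],d['T']
def ray(f,uv):
    K,T=load(f); p=np.linalg.inv(K)@[uv[0],uv[1],1]; d=T[:3,:3]@[p[0],-p[1],-p[2]]; return T[:3,3],d
def onz(f,uv,z):
    o,d=ray(f,uv); return o+d*(z-o[2])/d[2]
def proj(f,P):
    K,T=load(f); c=T[:3,:3].T@(np.asarray(P,float)-T[:3,3]); q=K@[c[0],-c[1],-c[2]]; return q[:2]/q[2]
def tri(f,a,g,b):
    o1,d1=ray(f,a);o2,d2=ray(g,b)
    s=np.linalg.lstsq(np.c_[d1,-d2],o2-o1,rcond=None)[0]
    A,B=o1+s[0]*d1,o2+s[1]*d2; return (A+B)/2,np.linalg.norm(A-B)
E
python3 -c "
from h import *
a=snap('scene','s0');b=snap('top','t0')
print({k:v for k,v in a.items() if k!='frame'},b['cam_to_world'],b['K'],a.keys());print(status.get_obs())"
```

```text
{'K': array([[540.92399427,   0.        , 318.79507894],
       [  0.        , 540.92399427, 234.27071693],
       [  0.        ,   0.        ,   1.        ]]), 'cam_to_world': array([[-0.89476802,  0.22644179, -0.38485621,  0.19677005],
       [-0.44604094, -0.49363022,  0.74657664,  0.78944533],
       [-0.0209205 ,  0.83967453,  0.54268685,  0.56513079],
       [ 0.        ,  0.        ,  0.        ,  1.        ]])} [[ 0.01149531  0.98362351 -0.17986842  0.40829131]
 [-0.99932068  0.00500199 -0.03651242  0.04469157]
 [-0.03501478  0.18016596  0.98301281  0.96844265]
 [ 0.          0.          0.          1.        ]] [[570.50224869   0.         312.53342678]
 [  0.         570.50224869 232.06737939]
 [  0.           0.           1.        ]] dict_keys(['frame', 'K', 'cam_to_world'])
{'time_s': 0.1, 'q': array([-1.32931764e+00,  3.81122237e-01,  1.29814436e+00, -2.70148090e-05,
        1.46361592e+00, -2.15306375e-01]), 'joint_vel': array([ 1.84731933e-03, -1.10819575e-03, -2.24283529e-03,  6.59913152e-05,
       -6.11619620e-04,  1.13578756e-03]), 'joint_torque': array([ 5.25027746e-03, -4.49216223e+01, -2.31657028e+01, -1.04278570e-04,
        3.65873129e-03,  1.10072101e-06]), 'position': array([ 0.2425103 , -0.4933576 ,  0.23079065]), 'tool_rot': array([-3.05875358e+00, -7.11007068e-01,  6.86698034e-05]), 'ft_force': array([-0.17701165,  0.1272454 ,  0.03548791]), 'wrist_torque': array([ 0.02228199, -0.03499846, -0.05210282]), 'grip_force': 0.0, 'grip_width': 0.9983086243105387}
```

View pics/s0.png

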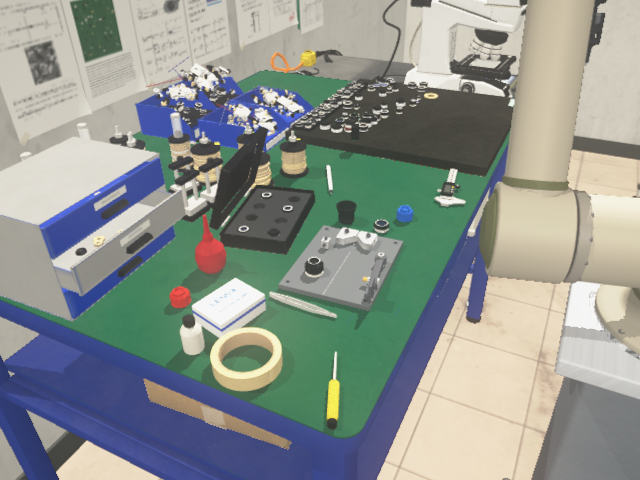

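View pics/t0.png

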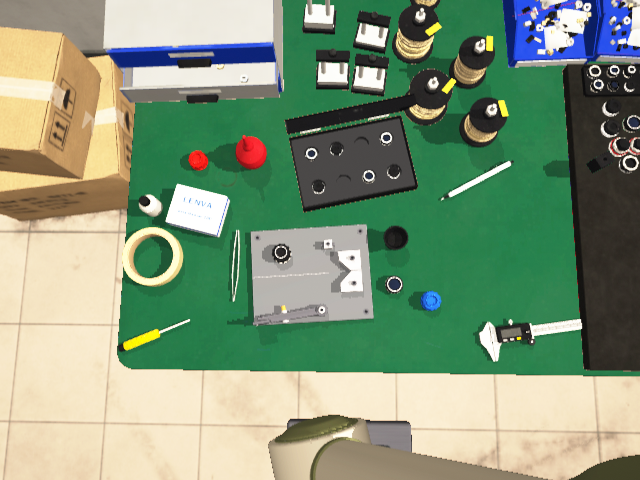

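The top view shows the jig plate at about (250–373, 225–325). The vee is at (350,272), the rest block at (328,244) and the hinge at (321,310), with the open arm running left to about (256,320). There are several candidates for the cell:
- Black ring on the plate at (282,253)
- Spare cell on the bench at (394,284)
- Blue look-alike at (431,300)
- Red look-alike at (198,160)
- Cells in the tray

Only the one at (282,253) stands on the plate, so it fits the description. I'll confirm it in an enlarged crop.

```bash
python3 -c "
import cv2,numpy as np
a=cv2.imread('pics/t0.png')[215:335,240:400];b=cv2.imread('pics/s0.png')[215:315,270:420]
cv2.imwrite('pics/c1.png',cv2.resize(a,(800,600),interpolation=3))
cv2.imwrite('pics/c2.png',cv2.resize(b,(750,500),interpolation=3))"
```

```text
(no output)
```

View pics/c1.png

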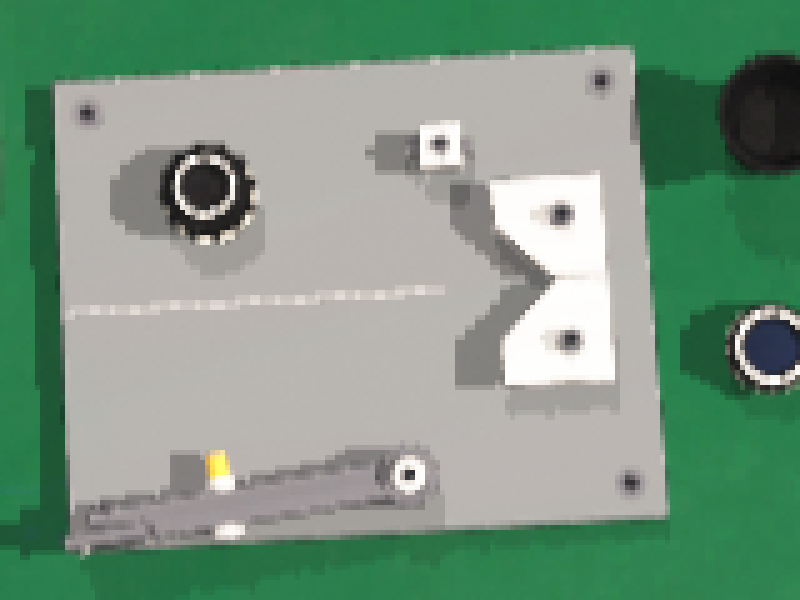

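View pics/c2.png

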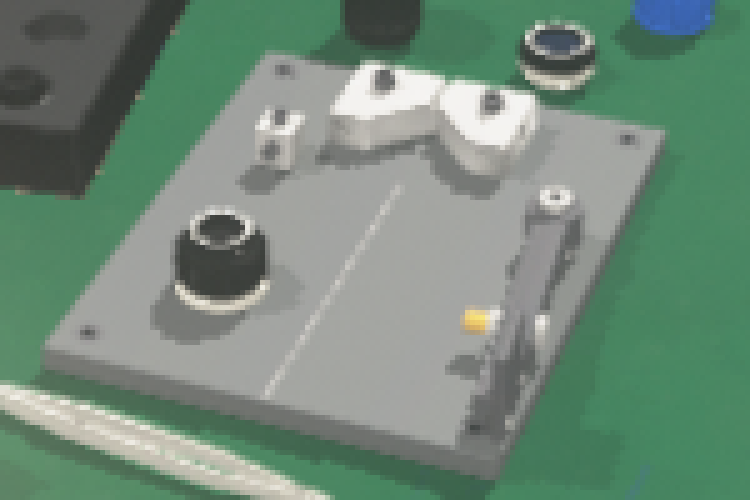

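The crops confirm it. The black fluted ring on the light base at top-crop (206,187), scene-crop (223,228), is the only cell on the plate. Next I'll fit the jig pose and triangulate.

```bash
cat > fit.py <<'E'
from h import *
from scipy.optimize import least_squares
t=lambda u,v:((u+.5)/5-.5+240,(v+.5)/5-.5+215)
s=lambda u,v:((u+.5)/5-.5+270,(v+.5)/5-.5+215)
M=[('t0',t(55,84),(-100,80,10)),('t0',t(633,47),(100,80,10)),('t0',t(667,515),(100,-80,10)),
('t0',t(490,178),(48,34,24)),('t0',t(600,172),(85,34,24)),('t0',t(615,382),(85,-34,24)),('t0',t(505,385),(48,-34,24)),('t0',t(553,278),(68,0,24)),
('s0',s(265,52),(100,80,10)),('s0',s(665,130),(100,-80,10)),('s0',s(45,348),(-100,80,10)),('s0',s(500,460),(-100,-80,10))]
def jw(p,P):
    c,n=np.cos(p[2]),np.sin(p[2]);x,y,z=np.array(P)/1000
    return np.array([p[0]+c*x-n*y,p[1]+n*x+c*y,z+p[3]])
def wj(p,P):
    c,n=np.cos(p[2]),np.sin(p[2]);d=np.array(P)[:2]-p[:2];return 1000*np.array([c*d[0]+n*d[1],-n*d[0]+c*d[1]])
if __name__=='__main__':
    f=lambda p:np.concatenate([proj(a,jw(p,P))-uv for a,uv,P in M if P[1:]!=(0,24)])
    r=least_squares(f,[.4,.05,-1.5,0],loss='soft_l1');p=r.x;print(p);print(f(p).reshape(-1,2).round(1).tolist())
    np.save('jig.npy',p)
    C,e=tri('t0',t(206,187),'s0',s(223,229));print('cell top',C,e,wj(p,C),'t only',wj(p,onz('t0',t(206,187),.034+p[3])),'s only',wj(p,onz('s0',s(223,229),.034+p[3])))
    H,e=tri('t0',t(409,475),'s0',s(555,198));print('hinge',H,e,wj(p,H))
    B,e=tri('t0',t(217,463),'s0',s(472,320));print('plunger',B,e,wj(p,B))
    print('seat',jw(p,(45,0,10)))
    for a,uv in(('t0',t(88,113)),('t0',t(600,80)),('t0',t(630,482)),('t0',t(440,144))):print(wj(p,onz(a,uv,.01+p[3])))
E
python3 fit.py
```

```text
[ 0.51258421  0.08282969 -1.49980226 -0.00222526]
[[-0.7, -0.3], [-0.1, -0.5], [0.5, 0.2], [0.1, 0.6], [0.1, 0.3], [0.2, -1.0], [-0.2, -0.2], [0.5, -0.2], [0.6, 0.2], [-0.5, 0.1], [0.3, 0.3]]
cell top [0.54570888 0.13189012 0.03184758] 6.7143072057471136e-06 [-46.58716714  36.52130862] t only [-46.59216676  36.5291977 ] s only [-46.49442964  36.56596906]
hinge [0.45182939 0.06371402 0.0288054 ] 0.0006582308701147965 [ 14.75789936 -61.95772878]
plunger [0.4557623  0.1275854  0.01924141] 0.001039451970519271 [-48.67359979 -53.50404561]
seat [0.51577626 0.03794304 0.00777474]
[-87.82348541  68.45169703]
[87.97469249 68.37701596]
[ 87.80839301 -68.08692257]
[32.00405192 49.8281911 ]
```

```bash
cat > go.py <<'E'
import sys
from fit import *
from scipy.spatial.transform import Rotation as R
p=np.load('jig.npy')
def axes(): 
    o=status.get_obs();return o,R.from_rotvec(o['tool_rot']).as_matrix()
def need(jx,jy,z,yawdir=None):
    """tool x (or -x) along jig direction yawdir (deg); shift in final tool axes, mm"""
    o,A=axes();T=jw(p,(jx,jy,0));T[2]=z
    B=A
    if yawdir is not None:
        a=np.radians(yawdir)+p[2]; c=[]
        for k in(0,np.pi):
            x=np.array([np.cos(a+k),np.sin(a+k),0]);zz=np.array([0,0,-1.]);c.append(np.c_[x,np.cross(zz,x),zz])
        for X in c:
            r=np.degrees(R.from_matrix(A.T@X).as_rotvec()); print('turn deg',r.round(2))
        B=min(c,key=lambda X:R.from_matrix(A.T@X).magnitude())
    d=T-o['position'];print('target',T.round(4),'shift mm in tool axes',(B.T@d*1000).round(1),'pos jig',wj(p,o['position']).round(1),o['position'].round(4),'q6',o['q'][5].round(3),'w',round(o['grip_width'],3),'t',round(o['time_s'],2))
    return T
E
python3 -c "
from go import *
need(-85.6,52,.12,-21.7)"
```

```text
turn deg [-5.000e-02  8.000e-02  1.338e+02]
turn deg [-6.00e-02 -4.00e-02 -4.62e+01]
target [0.5584 0.1719 0.12  ] shift mm in tool axes [729.7  99.5 110.8] pos jig [ 555.6 -310.3] [ 0.2425 -0.4934  0.2308] q6 -0.215 w 0.998 t 0.1
```

Emit:
servo_tool(
  motion=[
    [[0,0,0,0,0,-0.9625],[0,0,0,0,0,-0.9625],[0,0,0,0,0,-0.9625],[0,0,0,0,0,-0.9625],[0,0,0,0,0,-0.9625],[0,0,0,0,0,-0.9625],[0,0,0,0,0,-0.9625],[0,0,0,0,0,-0.9625],[0,0,0,0,0,-0.9625],[0,0,0,0,0,-0.9625],[0,0,0,0,0,-0.9625],[0,0,0,0,0,-0.9625]],
  ],
  claw=0.12,
  force=20,
)

```text
time_s: 1.3
position: [0.2425, -0.4934, 0.2309]
tool_rot: [-2.532, -1.858, -0.001]
ft_force: [-0.5, -0.7, -0.9]
grip_width: 0.122
grip_force: 0.0
```

Emit:
servo_tool(
  motion=[
    [[0.73,0.1,0.11,0,0,0],[0.73,0.1,0.11,0,0,0],[0.73,0.1,0.11,0,0,0],[0.73,0.1,0.11,0,0,0],[0.73,0.1,0.11,0,0,0],[0.73,0.1,0.11,0,0,0],[0.73,0.1,0.11,0,0,0],[0.73,0.1,0.11,0,0,0],[0.73,0.1,0.11,0,0,0],[0.73,0.1,0.11,0,0,0],[0.73,0.1,0.11,0,0,0],[0.73,0.1,0.11,0,0,0],[0.73,0.1,0.11,0,0,0],[0.73,0.1,0.11,0,0,0],[0.73,0.1,0.11,0,0,0],[0.73,0.1,0.11,0,0,0],[0.73,0.1,0.11,0,0,0],[0.73,0.1,0.11,0,0,0],[0.73,0.1,0.11,0,0,0],[0.73,0.1,0.11,0,0,0]],
  ],
)

```text
time_s: 3.3
position: [0.5592, 0.1734, 0.1208]
tool_rot: [-2.535, -1.855, 0.001]
ft_force: [0.6, -1.3, -0.7]
grip_width: 0.118
grip_force: 0.0
```

```bash
python3 -c "
from go import *
need(-85.6,52,.015,-21.7)"
```

```text
turn deg [-3.0000e-02 -6.0000e-02 -1.7999e+02]
turn deg [-0.04  0.02  0.01]
target [0.5584 0.1719 0.015 ] shift mm in tool axes [ -1.7  -0.4 105.8] pos jig [-87.  53.] [0.5592 0.1734 0.1208] q6 0.406 w 0.118 t 3.3
```

Emit:
servo_tool(
  motion=[
    [[0,0,0.4,0,0,0],[0,0,0.4,0,0,0],[0,0,0.4,0,0,0],[0,0,0.3,0,0,0],[0,0,0.3,0,0,0],[0,0,0.2,0,0,0],[0,0,0.1,0,0,0],[0,0,0,0,0,0]],
  ],
)

```text
time_s: 4.1
position: [0.5588, 0.1718, 0.0159]
tool_rot: [-2.535, -1.855, 0.001]
ft_force: [-1.1, -0.7, 0.1]
grip_width: 0.122
grip_force: 0.0
```

```bash
python3 -c "
from go import *
need(-46.6,36.5,.015,-21.7)
snap('top','t1');snap('scene','s1')
a=cv2.imread('pics/t1.png')[215:335,240:340];b=cv2.imread('pics/s1.png')[215:335,250:350]
cv2.imwrite('pics/d1.png',cv2.resize(np.hstack([a,b]),(800,480),interpolation=3))
print(onz('t1',(0,0),0)[:0], proj('t1',status.get_obs()['position']),proj('s1',status.get_obs()['position']))
"
```

```text
turn deg [-3.0e-02 -8.0e-02 -1.8e+02]
turn deg [-0.05  0.02  0.  ]
target [0.5457 0.1319 0.015 ] shift mm in tool axes [-42.   -0.4   0.9] pos jig [-85.5  52.4] [0.5588 0.1718 0.0159] q6 0.404 w 0.122 t 4.1
[] [258.24243375 245.23030912] [296.26077763 278.52045332]
```

View pics/d1.png

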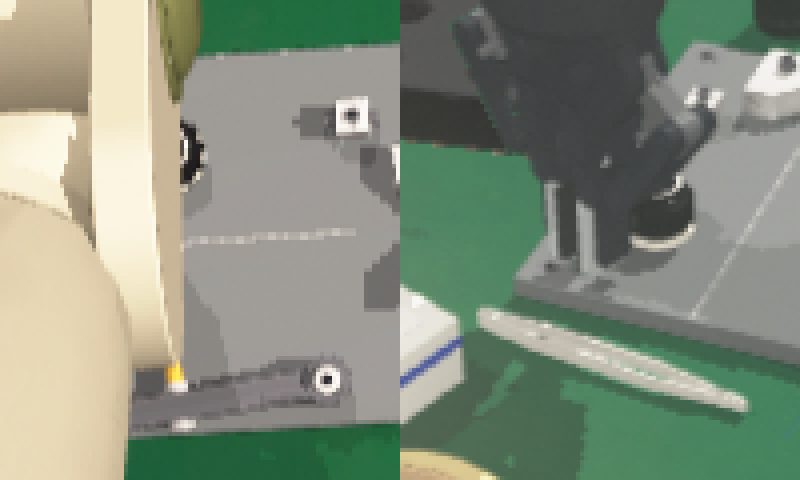

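Emit:
servo_tool(
  motion=[
    [[-0.06,0,0,0,0,0],[-0.06,0,0,0,0,0],[-0.06,0,0,0,0,0],[-0.04,0,0,0,0,0],[-0.04,0,0,0,0,0],[-0.04,0,0,0,0,0],[-0.04,0,0,0,0,0],[-0.06,0,0,0,0,0],[-0.06,0,0,0,0,0],[-0.06,0,0,0,0,0],[-0.06,0,0,0,0,0],[-0.06,0,0,0,0,0],[-0.06,0,0,0,0,0],[-0.06,0,0,0,0,0],[-0.06,0,0,0,0,0],[-0.06,0,0,0,0,0],[-0.06,0,0,0,0,0],[-0.06,0,0,0,0,0],[-0.06,0,0,0,0,0],[-0.06,0,0,0,0,0]],
  ],
)

```text
time_s: 6.2
position: [0.5419, 0.1183, 0.0163]
tool_rot: [-2.536, -1.855, -0.0]
ft_force: [-0.6, 1.4, 0.7]
grip_width: 0.119
grip_force: 0.4
```

Emit:
servo_tool(
  motion=[
    [[-0.06,0,0,0,0,0],[-0.06,0,0,0,0,0],[-0.06,0,0,0,0,0],[-0.06,0,0,0,0,0],[-0.06,0,0,0,0,0],[-0.06,0,0,0,0,0],[-0.06,0,0,0,0,0],[-0.06,0,0,0,0,0],[-0.06,0,0,0,0,0],[-0.06,0,0,0,0,0],[-0.04,0,0,0,0,0],[-0.04,0,0,0,0,0],[-0.04,0,0,0,0,0],[-0.04,0,0,0,0,0],[-0.04,0,0,0,0,0],[0,0,0,0,0,0]],
  ],
)

```text
time_s: 7.8
position: [0.5298, 0.0801, 0.0163]
tool_rot: [-2.536, -1.855, 0.0]
ft_force: [-0.3, 0.3, 0.1]
grip_width: 0.121
grip_force: 0.0
```

```bash
python3 -c "
from go import *
need(45,0,.015,-21.7)
snap('top','t2');snap('scene','s2')
a=cv2.imread('pics/t2.png')[215:335,270:380];b=cv2.imread('pics/s2.png')[200:320,280:390]
cv2.imwrite('pics/d2.png',cv2.resize(np.hstack([a,b]),(800,436),interpolation=3))
"
```

```text
turn deg [1.0e-02 1.0e-02 1.8e+02]
turn deg [-0.01  0.01 -0.  ]
target [0.5158 0.0379 0.015 ] shift mm in tool axes [-44.4  -0.6   1.3] pos jig [ 3.9 17. ] [0.5298 0.0801 0.0163] q6 0.237 w 0.121 t 7.8
```

View pics/d2.png

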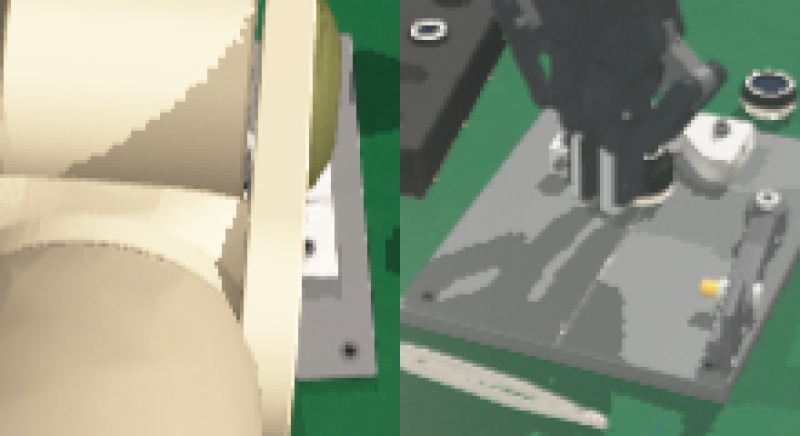

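The cell, seen in the right half at (655,185), is nestled ahead of the fingertips and close to the vee. About 18 mm remains, so I'll slow down and watch the force.

Emit:
servo_tool(
  motion=[
    [[-0.04,0,0,0,0,0],[-0.04,0,0,0,0,0],[-0.04,0,0,0,0,0],[-0.04,0,0,0,0,0],[-0.04,0,0,0,0,0],[-0.04,0,0,0,0,0],[-0.02,0,0,0,0,0],[-0.02,0,0,0,0,0],[0,0,0,0,0,0]],
  ],
)

```text
time_s: 8.8
position: [0.5256, 0.0669, 0.0163]
tool_rot: [-2.536, -1.855, 0.0]
ft_force: [-0.9, 0.3, -0.4]
grip_width: 0.123
grip_force: 0.0
```

Emit:
servo_tool(
  motion=[
    [[-0.02,0,0,0,0,0],[-0.02,0,0,0,0,0]],
  ],
)

```text
time_s: 9.0
position: [0.525, 0.0652, 0.0163]
tool_rot: [-2.535, -1.855, -0.0]
ft_force: [-0.8, 3.2, 0.7]
grip_width: 0.116
grip_force: 1.3
```

Emit:
servo_tool(
  motion=[
    [[-0.01,0,0,0,0,0],[-0.01,0,0,0,0,0]],
  ],
)

```text
time_s: 9.2
position: [0.5245, 0.0646, 0.0163]
tool_rot: [-2.535, -1.854, -0.0]
ft_force: [-0.5, 6.9, 1.8]
grip_width: 0.121
grip_force: 2.5
```

Emit:
servo_tool(
  motion=[
    [[-0.01,0,0,0,0,0],[0,0,0,0,0,0]],
  ],
)

```text
time_s: 9.4
position: [0.5242, 0.0643, 0.0163]
tool_rot: [-2.535, -1.854, -0.0]
ft_force: [-1.5, 5.5, 1.3]
grip_width: 0.119
grip_force: 2.7
```

Emit:
servo_tool(
  motion=[
    [[0.1,0,0,0,0,0],[0.2,0,0,0,0,0],[0.4,0,0,0,0,0],[0.4,0,-0.4,0,0,0],[0.4,0,-0.6,0,0,0],[0.4,0,-0.6,0,0,0],[0.4,0,-0.4,0,0,0],[0.6,0,0,0,0,0],[0.6,0,0,0,0,0],[0,0,0,0,0,0]],
  ],
)

```text
time_s: 10.4
position: [0.578, 0.2337, 0.1162]
tool_rot: [2.532, 1.859, 0.002]
ft_force: [-0.5, -0.9, -0.1]
grip_width: 0.116
grip_force: 0.0
```

```bash
python3 -c "
from go import *
need(-85,-105,.1,90)
snap('top','t3');snap('scene','s3')
a=cv2.imread('pics/t3.png')[225:325,270:370];b=cv2.imread('pics/s3.png')[215:315,290:390]
cv2.imwrite('pics/d3.png',cv2.resize(np.hstack([a,b]),(800,400),interpolation=3))
print('seat top pred crop',4*(proj('t3',jw(p,(45,0,34)))-[270,225])+1.5,4*(proj('s3',jw(p,(45,0,34)))-[290,215])+[401.5,1.5])
"
```

```text
turn deg [ 2.000e-02 -8.000e-02  6.849e+01]
turn deg [ 9.0000e-02  2.0000e-02 -1.1151e+02]
target [0.4018 0.1602 0.1   ] shift mm in tool axes [-181.    60.9   16.2] pos jig [-145.9   76. ] [0.578  0.2337 0.1162] q6 0.499 w 0.116 t 10.4
seat top pred crop [270.64263109 182.89529855] [652.11780614  88.90904403]
```

View pics/d3.png

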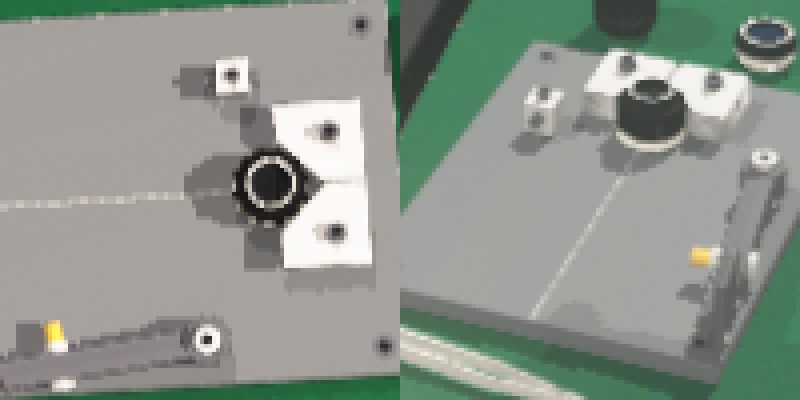

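The top crop shows the cell at (270,184) and the predicted seat is at (271,183), so it is home in the vee with the arm still open. Next I'll turn the tool to get behind the thumb plate.

Emit:
servo_tool(
  motion=[
    [[0,0,0,0,0,-0.985],[0,0,0,0,0,-0.985],[0,0,0,0,0,-0.985],[0,0,0,0,0,-0.985],[0,0,0,0,0,-0.985],[0,0,0,0,0,-0.985],[0,0,0,0,0,-0.985],[0,0,0,0,0,-0.985],[0,0,0,0,0,-0.985],[0,0,0,0,0,-0.985],[0,0,0,0,0,-0.985],[0,0,0,0,0,-0.985],[0,0,0,0,0,-0.985],[0,0,0,0,0,-0.985],[0,0,0,0,0,-0.985]],
  ],
  claw=0,
)

```text
time_s: 12.0
position: [0.5774, 0.2293, 0.1163]
tool_rot: [-1.289, -2.865, 0.001]
ft_force: [-0.1, 0.9, 0.4]
grip_width: -0.0
grip_force: 0.0
```

Emit:
servo_tool(
  motion=[
    [[0,0,0,0,0,-0.985],[0,0,0,0,0,-0.985],[0,0,0,0,0,-0.985],[0,0,0,0,0,-0.985],[0,0,0,0,0,-0.985],[0,0,0,0,0,-0.985],[0,0,0,0,0,-0.985],[0,0,0,0,0,-0.985],[0,0,0,0,0,-0.985],[0,0,0,0,0,-0.985],[0,0,0,0,0,-0.985],[0,0,0,0,0,-0.985],[0,0,0,0,0,-0.985],[0,0,0,0,0,-0.985],[0,0,0,0,0,-0.985]],
  ],
)

```text
time_s: 13.5
position: [0.5774, 0.2294, 0.1163]
tool_rot: [0.292, -3.128, 0.001]
ft_force: [0.5, -0.3, 0.2]
grip_width: 0.001
grip_force: 0.0
```

```bash
python3 -c "
from go import *
need(-79.6,-105.3,.022,96.7)"
```

```text
turn deg [-4.000e-02  4.000e-02  1.799e+02]
turn deg [-0.02 -0.03 -0.1 ]
target [0.4019 0.1548 0.022 ] shift mm in tool axes [186.4 -40.5  94.3] pos jig [-141.6   75.1] [0.5774 0.2294 0.1163] q6 -1.569 w 0.001 t 13.5
```

Emit:
servo_tool(
  motion=[
    [[0.466,-0.101,0,0,0,0],[0.466,-0.101,0,0,0,0],[0.466,-0.101,0,0,0,0],[0.466,-0.101,0,0,0,0],[0.466,-0.101,0,0,0,0],[0.466,-0.101,0,0,0,0],[0.466,-0.101,0,0,0,0],[0.466,-0.101,0,0,0,0],[0,0,0,0,0,0],[0,0,0.4,0,0,0],[0,0,0.4,0,0,0],[0,0,0.4,0,0,0],[0,0,0.3,0,0,0],[0,0,0.2,0,0,0],[0,0,0.15,0,0,0],[0,0,0,0,0,0]],
  ],
)

```text
time_s: 15.1
position: [0.4018, 0.1564, 0.0233]
tool_rot: [0.289, -3.127, 0.0]
ft_force: [-0.4, -0.1, -0.1]
grip_width: 0.001
grip_force: 0.0
```

```bash
python3 -c "
from go import *
need(-79.6,-105.3,.022,96.7)
snap('scene','s4')
b=cv2.imread('pics/s4.png')[200:350,280:430]
cv2.imwrite('pics/d4.png',cv2.resize(b,(600,600),interpolation=3))
"
```

```text
turn deg [-8.0000e-02 -0.0000e+00  1.7979e+02]
turn deg [ 0.   -0.05 -0.21]
target [0.4019 0.1548 0.022 ] shift mm in tool axes [ 0.2 -1.6  1.3] pos jig [ -81.3 -105.3] [0.4018 0.1564 0.0233] q6 -1.66 w 0.001 t 15.1
```

View pics/d4.png

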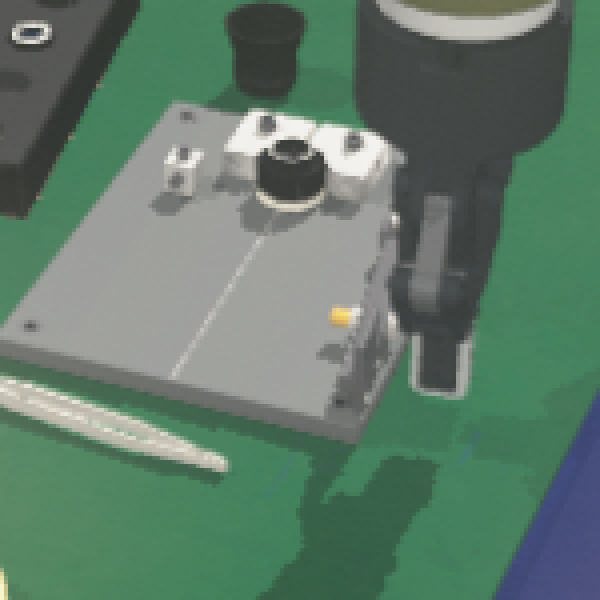

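The shut fingertips at (440,385) are just behind the thumb plate at (360,370). I'll close the gap, then follow the arc about the hinge.

Emit:
servo_tool(
  motion=[
    [[-0.06,-0.01,0,0,0,0],[-0.06,-0.01,0,0,0,0],[-0.06,-0.01,0,0,0,0],[-0.06,0,0,0,0,0],[-0.05,0,0,0,0,0],[-0.0693,0.0107,0,0,0,0.5],[-0.0693,0.0107,0,0,0,0.5],[-0.0693,0.0107,0,0,0,0.5],[-0.0693,0.0107,0,0,0,0.5],[-0.0693,0.0107,0,0,0,0.5],[-0.0693,0.0107,0,0,0,0.5],[-0.0693,0.0107,0,0,0,0.5],[-0.0693,0.0107,0,0,0,0.5],[-0.0693,0.0107,0,0,0,0.5],[-0.0693,0.0107,0,0,0,0.5]],
  ],
)

```text
time_s: 16.65
position: [0.4497, 0.1644, 0.0237]
tool_rot: [-0.26, -3.128, -0.0]
ft_force: [-4.2, 2.4, 2.9]
grip_width: -0.0
grip_force: 2.1
```

```bash
cat > th.py <<'E'
from go import *
o,A=axes(); q=wj(p,o['position'])-[15,-62]
x=-A[:2,0]; ang=np.degrees(np.arctan2(x[1],x[0])-p[2])
r=np.hypot(*q); a=np.degrees(np.arctan2(-q[0],q[1]))  # polar about hinge, from +y
print('tool push dir',ang.round(2),'theta by position if touching',(a-np.degrees(np.arcsin(17/r))).round(2),'along',np.sqrt(r*r-289).round(1),'r',r.round(1),'jig',(q+[15,-62]).round(1),'f',o['ft_force'].round(1),'q6',o['q'][5].round(2),'t',o['time_s'])
E
python3 th.py
```

```text
tool push dir 76.43 theta by position if touching 77.42 along 99.5 r 100.9 jig [-85.8 -56.9] f [-4.2  2.4  2.9] q6 -1.3 t 16.65
```

Emit:
servo_tool(
  motion=[
    [[-0.0693,0.0107,0,0,0,0.5],[-0.0693,0.0107,0,0,0,0.5],[-0.0693,0.0107,0,0,0,0.5],[-0.0693,0.0107,0,0,0,0.5],[-0.0693,0.0107,0,0,0,0.5],[-0.0693,0.0107,0,0,0,0.5],[-0.0693,0.0107,0,0,0,0.5],[-0.0693,0.0107,0,0,0,0.5],[-0.0693,0.0107,0,0,0,0.5],[-0.0693,0.0107,0,0,0,0.5],[-0.0693,0.0107,0,0,0,0.5],[-0.0693,0.0107,0,0,0,0.5],[-0.0693,0.0107,0,0,0,0.5],[-0.0693,0.0107,0,0,0,0.5],[-0.0693,0.0107,0,0,0,0.5]],
  ],
)

```text
time_s: 18.15
position: [0.5007, 0.1516, 0.0238]
tool_rot: [-1.061, -2.956, -0.001]
ft_force: [-1.9, 5.2, 1.5]
grip_width: -0.001
grip_force: 2.2
```

```bash
python3 th.py
```

```text
tool push dir 46.43 theta by position if touching 47.22 along 99.3 r 100.8 jig [-69.5  -7. ] f [-1.9  5.2  1.5] q6 -0.82 t 18.15
```

Emit:
servo_tool(
  motion=[
    [[-0.0693,0.0107,0,0,0,0.5],[-0.0693,0.0107,0,0,0,0.5],[-0.0693,0.0107,0,0,0,0.5],[-0.0693,0.0107,0,0,0,0.5],[-0.0693,0.0107,0,0,0,0.5],[-0.0693,0.0107,0,0,0,0.5],[-0.0693,0.0107,0,0,0,0.5],[-0.0693,0.0107,0,0,0,0.5],[-0.0693,0.0107,0,0,0,0.5],[-0.0693,0.0107,0,0,0,0.5],[-0.0693,0.0107,0,0,0,0.5],[-0.0693,0.0107,0,0,0,0.5],[-0.0693,0.0107,0,0,0,0.5],[-0.0693,0.0107,0,0,0,0.5],[-0.0693,0.0107,0,0,0,0.5],[-0.0693,0.0107,0,0,0,0.5],[-0.0693,0.0107,0,0,0,0.5],[-0.0693,0.0107,0,0,0,0.5],[-0.0693,0.0107,0,0,0,0.5],[0,0,0,0,0,0]],
  ],
)

```text
time_s: 20.15
position: [0.5442, 0.1011, 0.0238]
tool_rot: [1.967, 2.449, -0.001]
ft_force: [0.6, 1.2, -1.8]
grip_width: 0.002
grip_force: 0.4
```

```bash
python3 th.py
```

```text
tool push dir 8.41 theta by position if touching 8.28 along 98.3 r 99.8 jig [-16.   32.9] f [ 0.6  1.2 -1.8] q6 -0.25 t 20.15
```

Emit:
servo_tool(
  motion=[
    [[-0.035,0.005,0,0,0,0.25],[-0.035,0.005,0,0,0,0.25],[-0.035,0.005,0,0,0,0.25],[-0.035,0.005,0,0,0,0.25],[-0.035,0.005,0,0,0,0.25],[-0.035,0.005,0,0,0,0.25]],
  ],
)

```text
time_s: 20.75
position: [0.5474, 0.0918, 0.0238]
tool_rot: [-2.092, -2.343, -0.0]
ft_force: [-1.0, 6.5, -0.9]
grip_width: 0.002
grip_force: 3.1
```

Emit:
servo_tool(
  motion=[
    [[-0.03,0.005,0,0,0,0.25],[-0.02,0,0,0,0,0.25]],
  ],
)

```text
time_s: 20.95
position: [0.5481, 0.0895, 0.0238]
tool_rot: [-2.133, -2.306, -0.001]
ft_force: [0.8, 7.5, -0.8]
grip_width: -0.002
grip_force: 3.4
```

```bash
python3 th.py
```

```text
tool push dir 0.42 theta by position if touching 1.22 along 98.3 r 99.7 jig [-4.1 35.9] f [ 0.8  7.5 -0.8] q6 -0.13 t 20.95
```

Plunger contact has begun. I'll push on in small steps until the force rises at the stop.

Emit:
servo_tool(
  motion=[
    [[-0.02,0,0,0,0,0],[-0.01,0,0,0,0,0]],
  ],
)

```text
time_s: 21.15
position: [0.5482, 0.0889, 0.0238]
tool_rot: [-2.132, -2.306, -0.003]
ft_force: [0.7, 14.0, -1.3]
grip_width: -0.003
grip_force: 7.0
```

Emit:
servo_tool(
  motion=[
    [[-0.01,0,0,0,0,0],[-0.01,0,0,0,0,0]],
  ],
)

```text
time_s: 21.35
position: [0.5482, 0.0888, 0.0238]
tool_rot: [-2.131, -2.306, -0.005]
ft_force: [1.9, 19.3, -0.9]
grip_width: 0.001
grip_force: 9.6
```

Emit:
servo_tool(
  motion=[
    [[-0.01,0,0,0,0,0],[-0.01,0,0,0,0,0]],
  ],
)

```text
time_s: 21.55
position: [0.5481, 0.0887, 0.0239]
tool_rot: [-2.13, -2.305, -0.006]
ft_force: [0.5, 23.9, -1.2]
grip_width: -0.005
grip_force: 12.3
```

It is on the stop: the force climbed to 24 N with no further motion. Withdrawing now.

Emit:
servo_tool(
  motion=[
    [[0.06,0,0,0,0,0],[0.2,0,0,0,0,0],[0.4,0,0,0,0,0],[0.4,0,0,0,0,0],[0.4,0,-0.3,0,0,0],[0.4,0,-0.6,0,0,0],[0.4,0,-0.6,0,0,0],[0.5,0,-0.4,0,0,0],[0.6,0,0,0,0,0],[0.4,0,0,0,0,0],[0,0,0,0,0,0]],
  ],
)

```text
time_s: 22.65
position: [0.5329, 0.275, 0.119]
tool_rot: [2.128, 2.31, 0.001]
ft_force: [0.6, -0.7, -0.2]
grip_width: 0.001
grip_force: 0.0
```

```bash
python3 -c "
from go import *
snap('top','t5');snap('scene','s5')
a=cv2.imread('pics/t5.png')[215:335,290:410];b=cv2.imread('pics/s5.png')[190:310,290:410]
cv2.imwrite('pics/d5.png',cv2.resize(np.hstack([a,b]),(800,400),interpolation=3))
k=400/120
print('seat',k*(proj('t5',jw(p,(45,0,34)))-[290,215]),'arm end',[(k*(proj('t5',jw(p,(15-x,51,26)))-[290,215])).round() for x in(-6,6)])
"
```

```text
seat [157.61885924 184.49608212] arm end [array([103.,  89.]), array([79., 90.])]
```

View pics/d5.png

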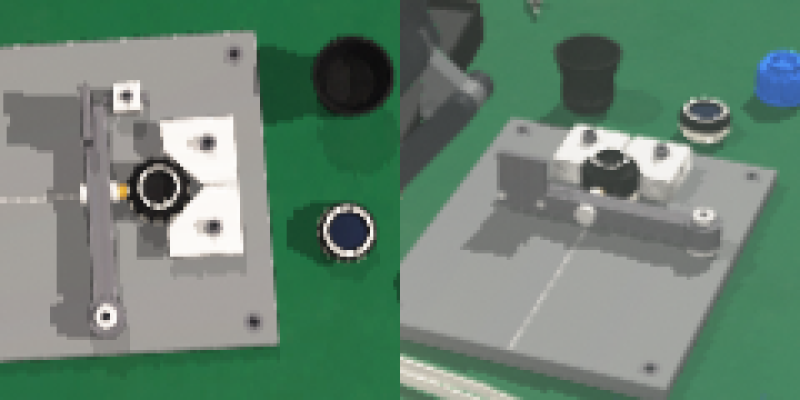

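The arm lies shut against the rest block at top (115,97), the plunger at (123,190) bears on the cell, and the cell is at (157,186) against a predicted seat of (158,184). The bystanders are where they were.

```bash
python3 -c "
from h import *
print(ctrl.close_job())"
```

```text
the job is handed in; nothing more can be done
None
```

The cell is seated against both vee faces, the clamp arm is shut on its stop with the plunger bearing on the cell, the bystanders are undisturbed, and the job is handed in; no verdict came back.

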